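# Clear a jammed slide scanner under its latched stop

### The arm

A 6-joint arm with a two-finger parallel gripper is mounted at the origin on the work surface. World frame = base frame: x ahead of the robot, y to its left, z up, the work surface at z = 0. Lengths are in m, angles in rad, forces in N, time in s.
With the tool pointing down it reaches from about 0.325 to 0.775 m from the base axis. Payload 5.5 kg.
Tool frame: the origin (TCP) lies midway between the tips of the shut fingers; the grasp point (between the pads) lies 19 mm behind it (tcp_to_grasp is the distance from the TCP to the grasp point, in m); z points along the fingers, y is the line along which they close (so a half turn about z gives the same grasp; the last joint's range is limited). The gripper opens to 85 mm and grips with 20 to 120 N. Pads are 22 mm wide; open, the fingers measure 114 mm over their backs; the gripper's body (76 mm by 85 mm) begins 54 mm behind the grasp point. The pads swing forward as they close: fully open they stand 13 mm farther back than shut.
Start: joints at [-1.175, 0.091, 1.231, -0, 1.82, -0.057], TCP at [0.262, -0.54, 0.231] pointing down, gripper open.
Joint ranges: [-2.87, 2.87], [-0.86, 2.18], [0.17, 2.46], [-1.51, 4.65], [0.06, 2.69], [-2.65, 2.65]. Speed limits (rad/s): [2.57, 2.57, 3.01, 3.14, 3.14, 3.14].

### API

Orientations are given as [roll, pitch, yaw] about the fixed x, y, z axes, in that order (R = Rz(yaw) Ry(pitch) Rx(roll)).
In Python, from bench import sense, camera, hand_in, find_in, masks_of, tip_of, tcp_to_grasp gives the robot as it stands.
- The arm moves only by the tool send_rows, never from a script. Its arguments are lists of equal length, an entry for each row: "claw": the finger opening in mm, from 0 to 85.4; "linear": the shift along the world's x, y, z in mm, a list of three; "twist": the turn about the world's z in rad. A call has 1 to 20 rows; each row is the pose to reach, as a shift and turn from the pose commanded when the call began; what a row does not reach only later rows make up. A row lasts 1/8 s, in which the tool goes at most 62.5 mm and 10.7 degrees, less where a joint would pass 70% of its speed; a pose out of reach is approached as far as the arm can. A call with a gripper value outside its range is refused whole. The fingers move at their own pace and stop on an object; "grip_force" is the grip in N (left out, the last holds). Time passes only in rows, so rows that repeat a pose let the fingers close. It gives the time, the measured TCP pose, the force, the opening and the grip force at its end, in the units of the state.
- sense(): the state, without advancing time (a new reading comes with each control period).
- camera(name): name is "scene" or "top" or "wrist"; returns a dict with "pixels" (420x560x3 uint8, red, green, blue), "mtx" (3x3 intrinsics, pixels), "k1" (the pictures are not rectified: a ray, as slopes to the right and down, at radius r is drawn at 1 + k1 r^2 times it, then the intrinsics apply), "camera_from_world" (4x4, takes a point from world to camera coordinates). Camera axes: x right, y up, looking along -z (the intrinsics and any distortion apply to the point x, -y, -z); pixel columns grow to the right and rows downward; lengths in m; the calibration is good to about 2 mm. A picture is of the moment at which its call begins. There is no depth.
- hand_in(): hands the job in; it is judged then, once.
Trained networks look in a picture, given as the dict that the camera call returned (one of the last four; its "shot" number tells which), for a name from the list of things; names that differ only in an ending like _2 or _b are one class to them, and where a whole thing is asked for, a point or a joint stands for the part that bears it (a point fixed in the world has none). Each returns a list of dicts, best first, with "score" (0 to 1); they miss things now and then, are a little off and sometimes report something else, mostly with a low value. They report only what shows in the picture. A call takes as long as a camera call. They do not tell look-alikes from the thing itself.
- find_in(picture, label): "position" ([row, column] in pixels, amid what is visible of it).
- masks_of(picture, label): "pixels" (420x560 bool, what is visible of it) and "position" ([row, column] in pixels, amid what is visible of it).
- tip_of(picture, label): "position" ([row, column] in pixels: a listed point, or the origin of a listed thing).
The state is a dict: "clock": time; "qpos": joint angles; "qvel": joint speeds; "effort": joint torques, N m; "ee_pos": TCP position; "tcp_rot": TCP orientation; "ft_force": force on the tool from outside, world axes, zero at the start; "wrist_torque": the same for the moment, N m; "gripper_width": finger opening in m; "gripper_force": force on a finger pad.
Only numpy, scipy, OpenCV 4.12 (cv2) and the standard library are available. Lean on these libraries where they do the work, as an engineer would, in place of code of your own. Each camera call takes 0.05 s, during which the arm holds its last target. There are 200 camera calls.

### The job

A bottle has toppled onto the scanner's bed and its carriage has stalled under the microscope head: before touching anything else, push the mushroom stop down until it latches and let go of it. Then set the bottle down lying flat in the empty tray without dropping it, draw the carriage fully out to its end stop, and only then twist the mushroom clockwise and let go, so that it springs fully up again. Do not strike the head, and leave the upright bottle, the jar, the vial rack and the magnifier where they stand.

Things in the scene. Friction and masses are not known exactly. Their poses are not given: they have to be found in the camera images.
- stop_top (a point): centre of the top of the stop's mushroom cap, z up: red plastic disc 40 mm across, 18 mm high, white turn marks, on a short stem. Cap top 100 mm above the bench when up. The rim is vertical from 4 to 16 mm above the cap's underside. Under the cap a collar, 31 mm across and 6 mm high, on the enclosure; beside the cap fingers may go down to the enclosure's top, z = 62 mm
- stop_base: stop station, screwed to the bench: grey and white enclosure 80 x 80 mm, 62 mm high, with the mushroom cap in the middle of its top and feet that stand out 10 mm at its +x and -x sides, 4 mm high. Origin: centre of its underside, under the cap's axis
- stop (a joint): how far the cap is pressed down (m): 0 up, 0.009 bottomed. About 8 N takes it past its catch (up to 20 N does no harm); pressed beyond 0.008 and let go, it latches and rests at 0.0075, and cannot be pulled up. When unlatched, its spring (3 to 6 N) lifts it to 0 by itself
- stop_knob (a joint): turn of the cap (rad), growing clockwise seen from above, 0 to 0.95; the whole cap turns. A spring (0.03 to 0.09 N m) turns it back to 0 when let go. Turned beyond about 0.6 (0.8 is safe) the catch lets go and the cap springs up once nothing holds it; a firm grip holds it down, so let go while it is turned
- scanner: slide scanner, fixed: cream casting 150 mm (its x) by 500 mm (its y) with a flat steel bed on top, 132 x 480 mm, at z = 45 mm. Origin: centre of the underside. The carriage travels along its y axis; the microscope head stands at its -y end. Across the +y end of the bed an end plate 26 mm high, its face 225 mm from the origin
- head: the scanner's microscope head, fixed, same origin and axes as the scanner. Column behind the bed (x 73 to 143 mm, y -220 to -110 mm); its arm overhangs the bed from y = -205 to -125 mm, lowest point z = 146 mm (objective), top 307 mm; eyepieces reach forward to x = -70 mm
- carriage (a joint): position of the carriage along the scanner's +y (m), 0 to 0.205. It starts between 0 and 0.045, partly under the head; 0.205 is fully out at its end stop by the end plate. It slides with 2 N of friction and stays where it is left
- carriage_post (a point): centre of the top of the upright post (the grip) on the tongue at the carriage's +y end; axes as the scanner's. Steel rod 18 mm in diameter with a black knob 23 mm across and 16 mm high; its top is 62 mm above the bed (z = 107 mm), the tongue's top 15 mm above the bed. The carriage is an aluminium plate 104 x 120 mm with a white block of three capped vials clamped on it
- bottle_mid (a point): middle of the toppled bottle, lying flat on the bed ahead of the carriage, in any direction: square frosted bottle 46 x 46 mm, 105 mm long with its round white cap. x axis along it from base to cap; the square part reaches from x = -52 to +19 mm. The middle is 23 mm above what it lies on. 0.1 to 0.2 kg, mass centre about x = -12 mm
- bottle: the toppled bottle: the same axes as bottle_mid, origin 23 mm below it, on the side it lies on
- tray: empty steel tray, fixed: outside 150 mm (x) by 190 mm (y), 32 mm high, walls and floor 4 mm. Origin: centre of the underside
- twin: bystander: the same square bottle standing upright on the bench in front of the scanner, 46 x 46 x 105 mm. Origin: centre of its underside
- jar: bystander: round screw jar, 52 mm in diameter, 95 mm high, standing 95 to 107 mm from the stop's axis. Origin: centre of its underside
- loupe: bystander: black stand magnifier, waisted cylinder 50 mm in diameter, 60 mm high, beside the tray, 120 to 130 mm from its middle towards the tray's +y. Origin: centre of its underside
- rack: bystander: white rack with eight small capped vials, 50 x 130 mm, 61 mm high, on the bench behind the scanner's bed. Origin: centre of its underside
There are look-alikes about, which are no part of the job. There is more than one size of the stop_base; the job needs the smaller. What is shaped like the bottle but blue is not meant.

How it is judged:
By the outcome, as a careful person would: the job done as asked, in the order asked, and still so for the second after the job is handed in, with the robot touching nothing.
It also fails if it takes over 72 s, if anything falls off the work surface, if the arm or the gripper's body presses on something with over 40 N, if the wrist force passes 120 N, or if a joint passes its speed limit or range.

## Working session

There is one attempt and no reset: what is moved stays moved. The work goes in short steps, Python scripts to look and compute and a tool call to move; the robot and the scene stay as the last step left them, time stands still between calls to the robot, and variables do not carry over. Pictures are saved under pics/ and viewed, at most 10 in all, crops included, and the job is handed in when it is done.

Besides the shell and the picture viewer there is one more tool, called after "Emit:" in YAML: its name, and indented under it one key for each argument. send_rows: Moves the arm, as the interface text tells. Its arguments: {"type":"object","properties":{"claw":{"type":"array"},"linear":{"type":"array"},"twist":{"type":"array"},"grip_force":{"type":"number"}},"required":["claw","linear","twist"]}

```bash
mkdir -p pics; ls
cat > h.py <<'E'
import numpy as np, cv2
from bench import sense, camera, hand_in, find_in, masks_of, tip_of, tcp_to_grasp
def ray(p,rc):
    K=p["mtx"];d=np.array([(rc[1]-K[0][2])/K[0][0],(rc[0]-K[1][2])/K[1][1]]);u=d.copy()
    for _ in range(30): u=d/(1+p["k1"]*(u@u))
    T=np.array(p["camera_from_world"]);R=T[:3,:3]
    return -R.T@T[:3,3], R.T@np.array([u[0],-u[1],-1])
def at_z(p,rc,z):
    o,d=ray(p,rc); return o+d*(z-o[2])/d[2]
def proj(p,X):
    T=np.array(p["camera_from_world"]);c=T[:3,:3]@np.array(X)+T[:3,3]
    u=np.array([c[0],-c[1]])/-c[2];u=u*(1+p["k1"]*(u@u));K=p["mtx"]
    return np.array([K[1][1]*u[1]+K[1][2],K[0][0]*u[0]+K[0][2]])
def save(p,n): cv2.imwrite("pics/"+n,p["pixels"][:,:,::-1])
E
python3 - <<'E'
from h import *
np.set_printoptions(precision=3,suppress=True)
Z=dict(stop_top=.1,stop_base=0,scanner=0,carriage_post=.107,bottle_mid=.068,bottle=.045,tray=0,twin=0,jar=0,loupe=0,rack=0)
for n in("top","scene"):
    p=camera(n);save(p,n+".png")
    print(n,ray(p,[210,280]))
    for k,z in Z.items():
        for d in tip_of(p,k)[:4]:
            print(k,round(d["score"],2),np.round(d["position"]),at_z(p,d["position"],z)[:2])
print(tcp_to_grasp,sense())
E
```

```text
pics
top (array([0.395, 0.041, 1.069]), array([ 0.135, -0.022, -0.991]))
stop_top 0.8 [274. 107.] [0.358 0.439]
stop_top 0.55 [274. 182.] [0.365 0.254]
stop_base 0.76 [273. 186.] [0.363 0.265]
stop_base 0.56 [271. 130.] [0.365 0.417]
scanner 0.84 [181. 292.] [ 0.621 -0.013]
carriage_post 0.7 [168. 302.] [ 0.633 -0.033]
bottle_mid 0.82 [178. 167.] [0.607 0.313]
bottle_mid 0.6 [172. 243.] [0.629 0.117]
bottle 0.8 [173. 246.] [0.631 0.111]
bottle 0.6 [181. 169.] [0.604 0.313]
bottle 0.34 [134. 242.] [0.736 0.126]
tray 0.91 [272. 402.] [ 0.378 -0.319]
twin 0.76 [220. 307.] [ 0.516 -0.056]
jar 0.66 [278. 226.] [0.352 0.157]
loupe 0.74 [284. 352.] [ 0.344 -0.181]
rack 0.62 [272. 400.] [ 0.377 -0.313]
rack 0.57 [136. 242.] [0.748 0.128]
scene (array([1.156, 0.101, 1.058]), array([-0.554, -0.053, -0.831]))
stop_top 0.46 [175. 354.] [0.364 0.263]
stop_base 0.61 [194. 348.] [0.364 0.259]
stop_base 0.6 [197. 397.] [0.361 0.42 ]
scanner 0.64 [256. 258.] [ 0.628 -0.016]
carriage_post 0.8 [237. 249.] [ 0.623 -0.039]
bottle_mid 0.95 [247. 300.] [0.621 0.11 ]
bottle_mid 0.95 [263. 373.] [0.651 0.317]
bottle 0.97 [264. 369.] [0.642 0.31 ]
bottle 0.96 [251. 300.] [0.621 0.111]
tray 0.6 [185. 182.] [ 0.382 -0.311]
twin 0.83 [221. 250.] [ 0.503 -0.059]
jar 0.74 [188. 318.] [0.349 0.157]
loupe 0.61 [181. 222.] [ 0.35 -0.18]
rack 0.97 [298. 304.] [0.746 0.131]
0.0187 {'clock': 1.2, 'qpos': array([-1.175,  0.091,  1.231,  0.   ,  1.82 , -0.057]), 'qvel': array([ 0.   , -0.001, -0.001,  0.   , -0.001,  0.   ]), 'effort': array([  0.001, -45.848, -41.809,  -0.   ,   0.001,  -0.   ]), 'ee_pos': array([ 0.263, -0.54 ,  0.231]), 'tcp_rot': array([ 3.142, -0.   ,  0.453]), 'ft_force': array([-0.252,  0.129, -0.246]), 'wrist_torque': array([-0.011, -0.006, -0.022]), 'gripper_force': 0.0, 'gripper_width': 0.08543134308019791}
```

View pics/top.png

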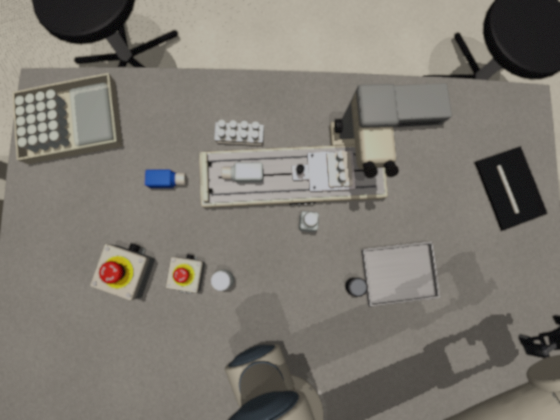

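View pics/scene.png

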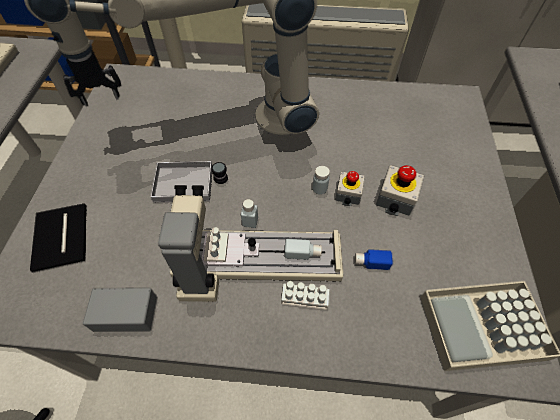

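```bash
cat > m.py <<'E'
from h import *
np.set_printoptions(precision=4,suppress=True)
p=camera("top");q=camera("scene")
def rect(p,k,z,near):
    best=None
    for d in masks_of(p,k):
        c=at_z(p,d["position"],z)[:2]
        if np.hypot(*(c-near))<.08:
            m=d["pixels"].astype(np.uint8);cs,_=cv2.findContours(m,0,2);cn=max(cs,key=cv2.contourArea).reshape(-1,2)
            P=np.array([at_z(p,(r,cc),z)[:2] for cc,r in cn]);return cv2.minAreaRect((P*1000).astype(np.float32)),round(d["score"],2)
for k,z,n in(("scanner",.045,(.621,-.015)),("bottle",.085,(.625,.113)),("tray",.032,(.38,-.315)),("stop_base",.062,(.364,.26)),("stop",.1,(.364,.26)),("twin",.1,(.51,-.06)),("carriage_post",.1,(.63,-.03)),("rack",.06,(.74,.13)),("jar",.095,(.35,.157)),("loupe",.06,(.347,-.18))):
    print(k,rect(p,k,z,np.array(n)))
    if k in("bottle","stop","carriage_post","stop_base"):print("  sc",rect(q,k,z,np.array(n)))
def tri(a,b):
    A=[];
    (o1,d1),(o2,d2)=ray(p,a),ray(q,b);s=np.linalg.lstsq(np.c_[d1,-d2],o2-o1,rcond=None)[0]
    return (o1+d1*s[0]+o2+d2*s[1])/2,np.linalg.norm(o1+d1*s[0]-o2-d2*s[1])
print(tri([274,182],[175,354]))
a=cv2.resize(p["pixels"][240:310,80:250],None,fx=4.7,fy=4,interpolation=cv2.INTER_CUBIC)
b=cv2.resize(p["pixels"][130:205,150:390],None,fx=3.33,fy=3.33,interpolation=cv2.INTER_CUBIC)[:, :799]
a=cv2.resize(a,(799,329));cv2.imwrite("pics/crop.png",np.vstack([a,b])[:600,:,::-1])
E
python3 m.py
```

```text
scanner None
bottle (((621.198974609375, 119.28964233398438), (51.987579345703125, 109.37200164794922), 1.4749188423156738), 0.77)
  sc (((634.250732421875, 117.5414047241211), (57.75993728637695, 97.10694885253906), 4.998854160308838), 0.59)
tray (((376.15472412109375, -303.70294189453125), (153.5079345703125, 200.58709716796875), 6.7594780921936035), 0.74)
stop_base (((366.3810729980469, 253.84014892578125), (89.87843322753906, 96.60415649414062), 83.92462158203125), 0.79)
  sc (((383.796630859375, 252.85003662109375), (83.00806427001953, 142.6026153564453), 82.55516815185547), 0.69)
stop (((363.9031982421875, 256.8725891113281), (38.72574234008789, 39.082733154296875), 2.4992587566375732), 0.73)
  sc (((368.9603576660156, 255.41444396972656), (44.48297119140625, 38.785037994384766), 5.445933818817139), 0.4)
twin (((499.7928466796875, -51.3338508605957), (47.3542366027832, 47.1456184387207), 0.9019703269004822), 0.93)
carriage_post (((628.8792114257812, -85.65583801269531), (103.15542602539062, 157.3465118408203), 4.604506969451904), 0.56)
  sc (((653.70654296875, -85.82394409179688), (120.95681762695312, 157.75711059570312), 2.0250937938690186), 0.67)
rack (((737.5439453125, 131.84739685058594), (125.79134368896484, 65.02393341064453), 87.94059753417969), 0.59)
jar (((351.9259338378906, 157.23150634765625), (43.49551010131836, 53.67490005493164), 1.435802698135376), 0.56)
loupe (((340.886962890625, -178.60171508789062), (47.89109802246094, 56.58305740356445), 0.7598169445991516), 0.68)
(array([0.3638, 0.2579, 0.1005]), np.float64(0.007053000521687789))
```

View pics/crop.png

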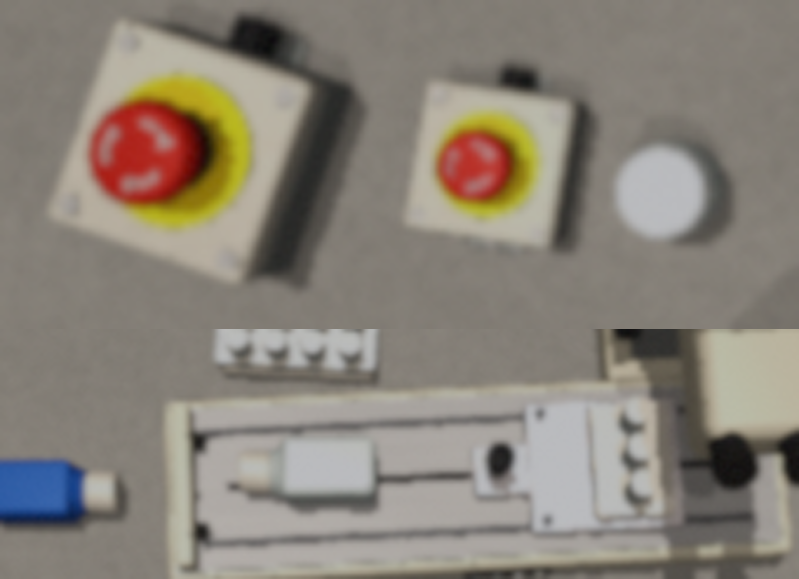

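The crop shows the big mushroom (270,110) and the small one (274,182) with the jar beside it. The small one is the stop. The frosted bottle (172,245) is meant, not the blue one (178,167).

Emit:
send_rows:
  claw: [0, 0, 0, 0, 0, 0, 0, 0, 0, 0, 0, 0, 0, 0, 0, 0]
  linear:
    - [20, 60, 10]
    - [40, 120, 15]
    - [62, 180, 15]
    - [83, 240, 15]
    - [104, 300, 15]
    - [125, 360, 15]
    - [146, 420, 15]
    - [167, 480, 15]
    - [188, 540, 15]
    - [170, 595, 5]
    - [150, 650, 0]
    - [132, 700, -10]
    - [116, 750, -20]
    - [101, 797, -31]
    - [101, 797, -31]
    - [101, 797, -31]
  twist: [0.1, 0.2, 0.3, 0.4, 0.5, 0.6, 0.7, 0.8, 0.9, 1.0, 1.117, 1.117, 1.117, 1.117, 1.117, 1.117]

```text
clock: 4.0
ee_pos: [0.3636, 0.2572, 0.2005]
tcp_rot: [3.141, 0.0, 1.57]
ft_force: [0.0, 0.7, 0.3]
gripper_width: 0.0002
gripper_force: 0.0
```

Run:
```python
from h import *
np.set_printoptions(precision=4,suppress=True)
w=camera("wrist");save(w,"w1.png")
print(sense()["ee_pos"],sense()["tcp_rot"],sense()["qpos"],ray(w,[210,280]))
for d in tip_of(w,"stop_top"): print(d["score"],d["position"],at_z(w,d["position"],.1))
for d in masks_of(w,"stop"): print(d["score"],d["position"],at_z(w,d["position"],.1),d["pixels"].sum())
```

```text
[0.3639 0.2568 0.2007] [3.1408 0.0001 1.569 ] [ 0.5384 -0.3337  1.6759 -0.0005  1.7988  0.54  ] (array([0.3632, 0.3245, 0.3435]), array([ 0.0033, -0.2663, -0.9639]))
0.84 [209.1, 274.9] [0.3606 0.2579 0.1   ]
0.63 [203.8, 279.3] [0.3636 0.2616 0.1   ] 2601
```

Emit:
send_rows:
  claw: [0, 0, 0, 0, 0, 0]
  linear:
    - [-1, 0, -45]
    - [-1, 0, -85]
    - [-1, 0, -96]
    - [-1, 0, -103]
    - [-1, 0, -108]
    - [-1, 0, -109]
  twist: [0, 0, 0, 0, 0, 0]

```text
clock: 4.9
ee_pos: [0.3635, 0.2576, 0.0933]
tcp_rot: [3.139, -0.001, 1.569]
ft_force: [-1.0, -2.2, 4.0]
gripper_width: -0.0001
gripper_force: 2.1
```

Emit:
send_rows:
  claw: [0, 0, 0]
  linear:
    - [0, 0, -1]
    - [0, 0, -2]
    - [0, 0, -2]
  twist: [0, 0, 0]

```text
clock: 5.28
ee_pos: [0.3636, 0.2577, 0.0915]
tcp_rot: [3.138, -0.001, 1.57]
ft_force: [-1.0, -2.2, 8.5]
gripper_width: 0.0
gripper_force: 4.2
```

Emit:
send_rows:
  claw: [0, 0, 0]
  linear:
    - [0, 0, -1]
    - [0, 0, -2]
    - [0, 0, -2]
  twist: [0, 0, 0]

```text
clock: 5.65
ee_pos: [0.3638, 0.2578, 0.0913]
tcp_rot: [3.137, -0.002, 1.57]
ft_force: [-5.0, -4.6, 17.0]
gripper_width: -0.0002
gripper_force: 8.6
```

Emit:
send_rows:
  claw: [0, 0, 0, 0, 0]
  linear:
    - [0, 0, 5]
    - [0, 0, 40]
    - [0, 0, 90]
    - [0, 0, 114]
    - [0, 0, 114]
  twist: [0, 0, 0, 0, 0]

```text
clock: 6.28
ee_pos: [0.3634, 0.2582, 0.2036]
tcp_rot: [3.138, -0.003, 1.57]
ft_force: [-0.1, 0.6, 0.1]
gripper_width: 0.0001
gripper_force: 0.0
```

Run:
```python
from h import *
np.set_printoptions(precision=4,suppress=True)
w=camera("wrist");save(w,"w2.png")
print(sense()["ee_pos"])
for d in tip_of(w,"stop_top"): print(d["score"],d["position"],at_z(w,d["position"],.0925))
for d in masks_of(w,"stop"): print(d["score"],d["position"],at_z(w,d["position"],.0925),d["pixels"].sum())
a=cv2.imread("pics/w1.png");b=cv2.imread("pics/w2.png")
cv2.imwrite("pics/cmp.png",np.hstack([a[100:320,140:420],b[100:320,140:420]]))
```

```text
[0.3628 0.2578 0.2015]
0.85 [206.1, 274.4] [0.3603 0.2586 0.0925]
0.63 [204.0, 276.6] [0.3619 0.2601 0.0925] 2373
```

View pics/cmp.png

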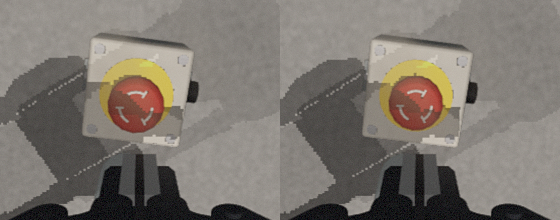

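Cap is visibly lower after release (less tall, 9% fewer pixels): latched. On to the bottle.

Emit:
send_rows:
  claw: [85, 85, 85, 85, 85, 85, 85, 85]
  linear:
    - [50, -30, 20]
    - [100, -60, 20]
    - [150, -90, 20]
    - [200, -120, 20]
    - [250, -150, 20]
    - [257, -158, 20]
    - [257, -158, 20]
    - [257, -158, 20]
  twist: [0, 0, 0, 0, 0, 0, 0, 0]

```text
clock: 7.42
ee_pos: [0.6186, 0.1004, 0.2213]
tcp_rot: [-3.141, -0.0, 1.571]
ft_force: [-0.1, 0.2, 0.6]
gripper_width: 0.0853
gripper_force: 0.0
```

Run:
```python
from h import *
np.set_printoptions(precision=4,suppress=True)
w=camera("wrist");save(w,"w3.png")
s=sense();print(s["ee_pos"],s["tcp_rot"])
for k,z in(("bottle_mid",.068),("bottle",.045),("carriage_post",.107)):
  for d in tip_of(w,k): print(k,d["score"],d["position"],at_z(w,d["position"],z))
for d in masks_of(w,"bottle"):
    cs,_=cv2.findContours(d["pixels"].astype(np.uint8),0,2);cn=max(cs,key=cv2.contourArea).reshape(-1,2)
    P=np.array([at_z(w,(r,c),.09)[:2] for c,r in cn]);print(d["score"],cv2.minAreaRect((P*1000).astype(np.float32)))
```

```text
[0.6186 0.1005 0.2218] [ 3.1411 -0.0004  1.5713]
bottle_mid 0.72 [172.8, 288.4] [0.6259 0.1173 0.068 ]
bottle 0.72 [166.8, 292.2] [0.6298 0.1187 0.045 ]
0.82 ((626.280517578125, 118.92202758789062), (45.24211120605469, 103.10042572021484), 2.1177468299865723)
0.7 ((711.4295654296875, -63.218021392822266), (25.999006271362305, 26.7205867767334), 4.9384236335754395)
```

View pics/w3.png

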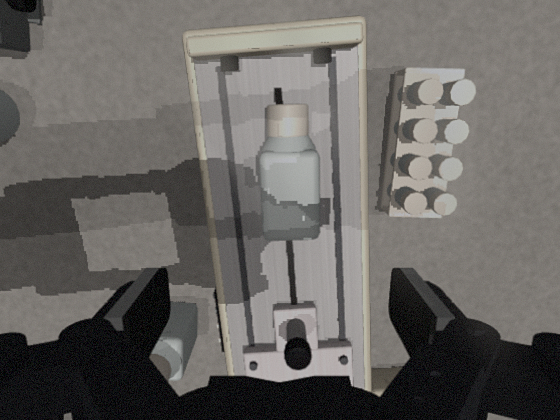

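Run:
```python
from h import *
import json
np.set_printoptions(precision=4,suppress=True)
w=camera("wrist")
a=at_z(w,(92,278),.045);b=at_z(w,(300,293),.045);print("slot",a,b,np.degrees(np.arctan2(*( (b-a)[[0,1]])*[-1,1] if 0 else ((a-b)[1],(a-b)[0]))))
print("knob",at_z(w,(353,297.5),.107), "endplate", at_z(w,(52,193),.071),at_z(w,(42,362),.071))
```

```text
slot [0.6181 0.1803 0.045 ] [ 0.6325 -0.0107  0.045 ] 94.31073274349478
knob [ 0.6339 -0.0237  0.107 ] endplate [0.5557 0.2069 0.071 ] [0.6795 0.2137 0.071 ]
```

Emit:
send_rows:
  claw: [85, 85, 85, 85, 85, 85]
  linear:
    - [8, 3, -40]
    - [8, 3, -85]
    - [8, 3, -125]
    - [8, 3, -155]
    - [8, 3, -172]
    - [8, 3, -172]
  twist: [0.02, 0.02, 0.02, 0.02, 0.02, 0.02]

```text
clock: 8.48
ee_pos: [0.6267, 0.1025, 0.0482]
tcp_rot: [-3.139, 0.0, 1.59]
ft_force: [-0.6, -0.5, -0.0]
gripper_width: 0.0847
gripper_force: 0.0
```

Emit:
send_rows:
  claw: [40, 40, 40, 40, 40, 40]
  linear:
    - [0, 0, 0]
    - [0, 0, 0]
    - [0, 0, 0]
    - [0, 0, 0]
    - [0, 0, 0]
    - [0, 0, 0]
  twist: [0, 0, 0, 0, 0, 0]
  grip_force: 25

```text
clock: 9.22
ee_pos: [0.6284, 0.1026, 0.0512]
tcp_rot: [3.139, -0.0, 1.59]
ft_force: [-0.9, -0.3, 5.7]
gripper_width: 0.046
gripper_force: 26.9
```

Emit:
send_rows:
  claw: [40, 40, 40, 40, 40, 40, 40, 40, 40, 40, 40, 40, 40, 40, 40, 40, 40]
  linear:
    - [0, 0, 10]
    - [0, 0, 40]
    - [0, 0, 80]
    - [-10, 0, 120]
    - [-50, 0, 140]
    - [-90, 0, 140]
    - [-130, -10, 140]
    - [-165, -45, 140]
    - [-190, -90, 140]
    - [-200, -140, 140]
    - [-205, -190, 140]
    - [-210, -240, 140]
    - [-220, -290, 140]
    - [-230, -340, 140]
    - [-240, -390, 130]
    - [-250, -429, 110]
    - [-250, -429, 100]
  twist: [0, 0, 0, 0, 0, 0, 0, 0, 0.02, 0.03, 0.05, 0.05, 0.05, 0.05, 0.05, 0.05, 0.05]

```text
clock: 11.35
ee_pos: [0.3759, -0.3282, 0.1476]
tcp_rot: [-3.139, -0.002, 1.636]
ft_force: [0.2, 0.3, -1.3]
gripper_width: 0.0457
gripper_force: 26.4
```

Run:
```python
from h import *
np.set_printoptions(precision=4,suppress=True)
w=camera("wrist");save(w,"w4.png")
s=sense();print(s["ee_pos"],s["tcp_rot"],s["gripper_width"],s["ft_force"])
for k,z in(("tray",.0),("bottle_mid",s["ee_pos"][2]+.017)):
  for d in tip_of(w,k): print(k,d["score"],d["position"],at_z(w,d["position"],z))
```

```text
[ 0.3763 -0.3266  0.1466] [-3.1389 -0.0035  1.6373] 0.04606300404249926 [ 0.147   0.5882 -2.1509]
bottle_mid 0.69 [253.7, 280.0] [ 0.375  -0.3128  0.1636]
```

View pics/w4.png

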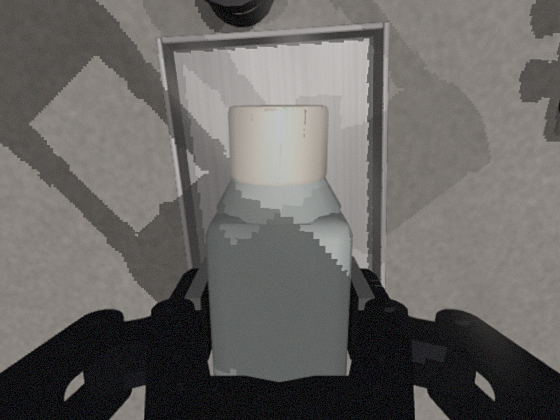

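Run:
```python
from h import *
w=camera("wrist")
print(at_z(w,(41,160),.032),at_z(w,(26,387),.032),at_z(w,(200,386),.032),at_z(w,(200,182),.032))
```

```text
[ 0.29298926 -0.22256168  0.032     ] [ 0.43758888 -0.20371563  0.032     ] [ 0.45405471 -0.31701426  0.032     ] [ 0.30672896 -0.32727241  0.032     ]
```

Emit:
send_rows:
  claw: [40, 40, 40, 40, 40, 40, 40, 40]
  linear:
    - [2, 4, -30]
    - [2, 4, -65]
    - [2, 4, -95]
    - [2, 4, -115]
    - [2, 4, -127]
    - [2, 4, -131]
    - [2, 4, -133]
    - [2, 4, -134]
  twist: [0.05, 0.05, 0.05, 0.05, 0.05, 0.05, 0.05, 0.05]

```text
clock: 12.55
ee_pos: [0.3799, -0.3229, 0.0162]
tcp_rot: [3.141, 0.001, 1.69]
ft_force: [0.3, -0.1, -0.8]
gripper_width: 0.0459
gripper_force: 26.5
```

Emit:
send_rows:
  claw: [40, 40, 40, 40, 40]
  linear:
    - [0, 0, -1.5]
    - [0, 0, -3]
    - [0, 0, -4]
    - [0, 0, -5]
    - [0, 0, -5]
  twist: [0, 0, 0, 0, 0]

```text
clock: 13.18
ee_pos: [0.3795, -0.3226, 0.0103]
tcp_rot: [3.142, 0.0, 1.69]
ft_force: [0.3, -1.0, -1.0]
gripper_width: 0.046
gripper_force: 26.4
```

Emit:
send_rows:
  claw: [40, 40, 40]
  linear:
    - [0, 0, -1]
    - [0, 0, -2]
    - [0, 0, -2]
  twist: [0, 0, 0]

```text
clock: 13.55
ee_pos: [0.3797, -0.3227, 0.0102]
tcp_rot: [3.141, 0.001, 1.69]
ft_force: [-5.0, 4.0, 10.9]
gripper_width: 0.0461
gripper_force: 27.6
```

Emit:
send_rows:
  claw: [40, 47, 52, 62, 62, 62, 62, 62, 62, 62]
  linear:
    - [0, 0, 1.5]
    - [0, 0, 1.5]
    - [0, 0, 1.5]
    - [0, 0, 1.5]
    - [0, 0, 1.5]
    - [0, 0, 15]
    - [0, 0, 50]
    - [0, 0, 100]
    - [0, 0, 150]
    - [0, 0, 190]
  twist: [0, 0, 0, 0, 0, 0, 0, 0, 0, 0]

```text
clock: 14.8
ee_pos: [0.3797, -0.3227, 0.202]
tcp_rot: [3.14, 0.003, 1.69]
ft_force: [0.7, -0.4, -0.2]
gripper_width: 0.0616
gripper_force: 0.0
```

Run:
```python
from h import *
np.set_printoptions(precision=4,suppress=True)
w=camera("wrist");save(w,"w5.png");t=camera("top")
s=sense();print(s["ee_pos"],s["tcp_rot"],s["qpos"])
for d in tip_of(w,"bottle_mid"): print("b",d["score"],d["position"],at_z(w,d["position"],.027))
for d in tip_of(t,"bottle_mid"): print("bt",d["score"],d["position"],at_z(t,d["position"],.027))
for d in tip_of(t,"carriage_post"): print("p",d["score"],d["position"],at_z(t,d["position"],.107))
cv2.imwrite("pics/both.png",np.hstack([cv2.resize(w["pixels"],(400,300)),cv2.resize(t["pixels"],(400,300))])[:,:,::-1])
```

```text
[ 0.3809 -0.3239  0.2056] [3.1347 0.0085 1.6898] [-0.7728 -0.1923  1.5501  0.      1.7729 -0.8918]
b 0.89 [172.2, 275.9] [ 0.3755 -0.3099  0.027 ]
bt 0.83 [177.8, 163.8] [0.6164 0.3327 0.027 ]
bt 0.82 [269.9, 401.8] [ 0.3843 -0.3087  0.027 ]
p 0.82 [170.4, 300.3] [ 0.6266 -0.0286  0.107 ]
```

View pics/both.png

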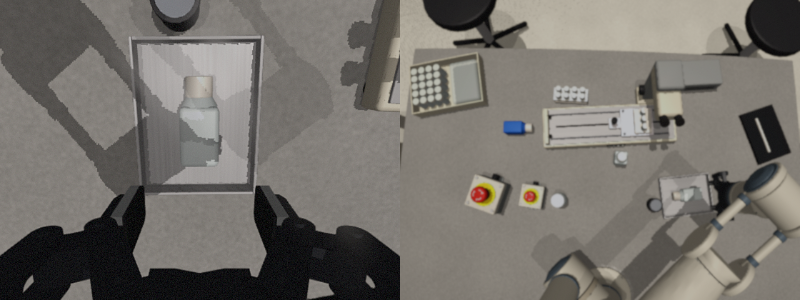

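Bottle lies flat in the tray (left half, around (195,125)). Now the carriage.

Emit:
send_rows:
  claw: [62, 62, 62, 62, 62, 62, 62, 62, 62, 62, 62, 62, 62, 62]
  linear:
    - [10, 50, 0]
    - [15, 105, 0]
    - [20, 160, 0]
    - [25, 215, 0]
    - [30, 270, 0]
    - [40, 320, 0]
    - [70, 353, 0]
    - [120, 353, 0]
    - [170, 353, 0]
    - [220, 353, 0]
    - [252, 353, 0]
    - [252, 353, 0]
    - [252, 353, 0]
    - [252, 353, 0]
  twist: [0, 0, 0, 0, 0, 0, 0, -0.04, -0.04, -0.04, -0.04, -0.04, -0.04, -0.04]

```text
clock: 16.8
ee_pos: [0.6306, 0.0305, 0.1986]
tcp_rot: [3.141, -0.0, 1.65]
ft_force: [-0.3, 0.4, 0.4]
gripper_width: 0.0618
gripper_force: 0.0
```

Run:
```python
from h import *
np.set_printoptions(precision=4,suppress=True)
w=camera("wrist");save(w,"w6.png")
s=sense();print(s["ee_pos"],s["tcp_rot"],s["qpos"])
for d in tip_of(w,"carriage_post"): print("p",d["score"],d["position"],at_z(w,d["position"],.107))
```

```text
[0.6308 0.0305 0.1989] [3.141  0.0001 1.6498] [-0.0056  0.1719  1.2002 -0.      1.7689 -0.0846]
p 0.87 [297.4, 276.8] [ 0.6337 -0.0308  0.107 ]
```

View pics/w6.png

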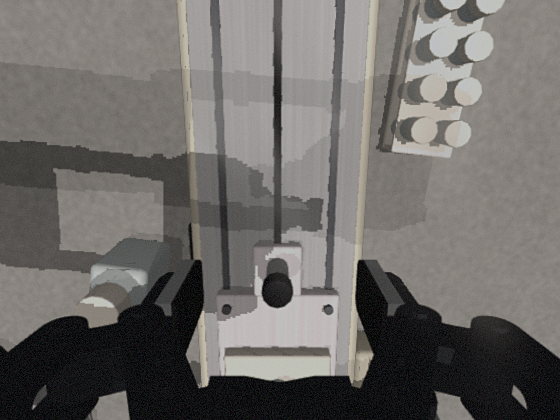

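Emit:
send_rows:
  claw: [62, 62, 62, 62, 62, 62, 15, 15, 15, 15, 15, 15]
  linear:
    - [3, -40, -20]
    - [3, -61, -45]
    - [3, -61, -85]
    - [3, -61, -110]
    - [3, -61, -120]
    - [3, -61, -120]
    - [3, -61, -120]
    - [3, -61, -120]
    - [3, -61, -120]
    - [3, -61, -120]
    - [3, -61, -120]
    - [3, -61, -120]
  twist: [0, 0, 0, 0, 0, 0, 0, 0, 0, 0, 0, 0]
  grip_force: 30

```text
clock: 18.4
ee_pos: [0.6339, -0.0307, 0.08]
tcp_rot: [-3.141, 0.0, 1.65]
ft_force: [-5.6, -0.3, 5.4]
gripper_width: 0.0221
gripper_force: 29.7
```

Emit:
send_rows:
  claw: [15, 15, 15, 15, 15, 15, 15]
  linear:
    - [-1, 15, 0]
    - [-3, 40, 0]
    - [-5, 65, 0]
    - [-7, 90, 0]
    - [-9, 115, 0]
    - [-11, 140, 0]
    - [-11, 145, 0]
  twist: [0, 0, 0, 0, 0, 0, 0]

```text
clock: 19.27
ee_pos: [0.6226, 0.1157, 0.08]
tcp_rot: [-3.141, 0.0, 1.651]
ft_force: [-6.7, -3.8, 6.5]
gripper_width: 0.0219
gripper_force: 29.8
```

Emit:
send_rows:
  claw: [15, 15, 15, 15, 15]
  linear:
    - [-1, 10, 0]
    - [-1, 18, 0]
    - [-2, 24, 0]
    - [-2, 30, 0]
    - [-2, 30, 0]
  twist: [0, 0, 0, 0, 0]

```text
clock: 19.9
ee_pos: [0.6203, 0.1451, 0.08]
tcp_rot: [-3.14, -0.001, 1.651]
ft_force: [-8.0, -0.5, 5.9]
gripper_width: 0.0219
gripper_force: 29.8
```

Emit:
send_rows:
  claw: [15, 15, 15, 15, 15, 15]
  linear:
    - [-0.5, 6, 0]
    - [-1, 11, 0]
    - [-1, 15, 0]
    - [-1, 18, 0]
    - [-1.5, 20, 0]
    - [-1.5, 20, 0]
  twist: [0, 0, 0, 0, 0, 0]

```text
clock: 20.65
ee_pos: [0.6194, 0.1571, 0.08]
tcp_rot: [-3.138, 0.012, 1.645]
ft_force: [-9.5, -24.4, 9.0]
gripper_width: 0.0218
gripper_force: 30.0
```

Emit:
send_rows:
  claw: [15, 15, 25, 40, 62, 62, 62, 62, 62, 62]
  linear:
    - [0, -4, 0]
    - [0.5, -6, 0]
    - [0.5, -6.5, 0]
    - [0.5, -7, 0]
    - [0.5, -7, 0]
    - [0.5, -7, 0]
    - [0.5, -7, 20]
    - [0, -7, 60]
    - [0, -7, 110]
    - [0, -7, 120]
  twist: [0, 0, 0, 0, 0, 0, 0, 0, 0, 0]

```text
clock: 21.9
ee_pos: [0.6216, 0.1579, 0.2056]
tcp_rot: [3.132, -0.001, 1.65]
ft_force: [-0.1, 0.5, 0.6]
gripper_width: 0.0616
gripper_force: 0.0
```

Run:
```python
from h import *
np.set_printoptions(precision=4,suppress=True)
w=camera("wrist");save(w,"w7.png")
s=sense();print(s["ee_pos"],s["tcp_rot"],s["qpos"])
for d in tip_of(w,"carriage_post"): print("p",d["score"],d["position"],at_z(w,d["position"],.107))
```

```text
[0.6214 0.1578 0.2045] [ 3.1332 -0.001   1.6499] [0.1956 0.1915 1.1683 0.     1.7733 0.1165]
p 0.8 [209.1, 274.0] [0.6189 0.1591 0.107 ]
```

View pics/w7.png

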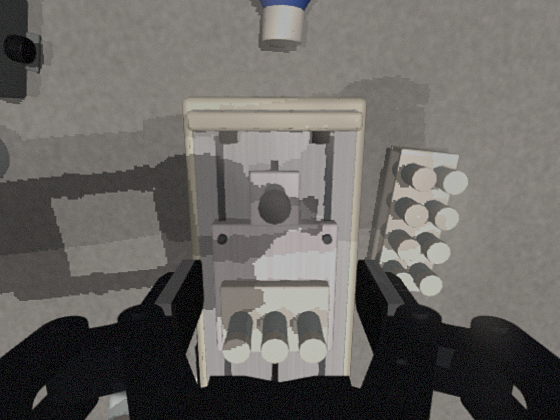

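Carriage rests at the end stop (24 N met there, post now at y 0.159). Now the mushroom: approach.

Emit:
send_rows:
  claw: [62, 62, 62, 62, 70, 70, 70, 70]
  linear:
    - [-50, 20, 0]
    - [-105, 40, 0]
    - [-160, 62, 0]
    - [-215, 83, 0]
    - [-260, 100, 0]
    - [-260, 100, 0]
    - [-260, 100, 0]
    - [-260, 100, 0]
  twist: [0, 0, 0, 0, 0, 0, 0, 0]

```text
clock: 23.0
ee_pos: [0.3606, 0.257, 0.1975]
tcp_rot: [-3.14, 0.001, 1.649]
ft_force: [0.5, 0.2, -0.5]
gripper_width: 0.0705
gripper_force: 0.0
```

Run:
```python
from h import *
np.set_printoptions(precision=4,suppress=True)
w=camera("wrist")
s=sense();print(s["ee_pos"],s["tcp_rot"],s["qpos"])
for d in tip_of(w,"stop_top"): print("p",d["score"],d["position"],at_z(w,d["position"],.0925))
for d in masks_of(w,"stop"): print("m",d["score"],d["position"],at_z(w,d["position"],.09),d["pixels"].sum())
```

```text
[0.3607 0.2569 0.1976] [-3.1404  0.0008  1.6484] [ 0.5423 -0.3394  1.6859 -0.0002  1.7965  0.4647]
p 0.7 [208.2, 280.0] [0.3609 0.2571 0.0925]
m 0.7 [202.2, 283.5] [0.3631 0.261  0.09  ] 2466
```

Emit:
send_rows:
  claw: [70, 70, 70, 70, 70, 70]
  linear:
    - [1, 1, -45]
    - [1, 1, -85]
    - [1, 1, -110]
    - [1, 1, -125]
    - [1, 1, -131]
    - [1, 1, -131]
  twist: [0, 0, 0, 0, 0, 0]

```text
clock: 23.9
ee_pos: [0.3613, 0.2585, 0.0678]
tcp_rot: [3.141, -0.0, 1.65]
ft_force: [0.1, 0.4, -0.0]
gripper_width: 0.0701
gripper_force: 0.0
```

Emit:
send_rows:
  claw: [34, 34, 34, 34, 34, 34]
  linear:
    - [0, 0, 0]
    - [0, 0, 0]
    - [0, 0, 0]
    - [0, 0, 0]
    - [0, 0, 0]
    - [0, 0, 0]
  twist: [0, 0, 0, 0, 0, 0]
  grip_force: 30

```text
clock: 24.65
ee_pos: [0.3613, 0.2587, 0.0677]
tcp_rot: [3.141, -0.001, 1.65]
ft_force: [-1.0, 1.3, 5.5]
gripper_width: 0.0388
gripper_force: 29.8
```

Emit:
send_rows:
  claw: [34, 34, 34, 34, 34, 34, 34, 34, 34]
  linear:
    - [0, 0, 0]
    - [0, 0, 0]
    - [0, 0, 0]
    - [0, 0, 0]
    - [0, 0, 0]
    - [0, 0, 0]
    - [0, 0, 0]
    - [0, 0, 0]
    - [0, 0, 0]
  twist: [-0.12, -0.24, -0.36, -0.48, -0.6, -0.72, -0.82, -0.86, -0.86]

```text
clock: 25.78
ee_pos: [0.3608, 0.2589, 0.0674]
tcp_rot: [-3.141, -0.0, 0.79]
ft_force: [-2.2, 2.3, 5.5]
gripper_width: 0.0387
gripper_force: 29.8
```

Run:
```python
from h import *
s=sense();print(s["ee_pos"],s["tcp_rot"],s["wrist_torque"],s["ft_force"],s["gripper_width"])
```

```text
[0.36078703 0.25886927 0.06739515] [-3.14074925e+00 -3.58964622e-04  7.89798341e-01] [0.16997591 0.38213483 0.08682868] [-2.23032508  2.25096757  5.50526232] 0.03874632291947245
```

Torque shows the cap turned with the grip. Let go while turned, then lift.

Emit:
send_rows:
  claw: [75, 75, 75, 75, 75, 75, 75, 75, 75, 75, 75]
  linear:
    - [0, 0, 0]
    - [0, 0, 0]
    - [0, 0, 0]
    - [0, 0, 0]
    - [0, 0, 20]
    - [0, 0, 60]
    - [0, 0, 110]
    - [0, 0, 133]
    - [0, 0, 133]
    - [0, 0, 133]
    - [0, 0, 133]
  twist: [0, 0, 0, 0, 0, 0, 0, 0.18, 0.36, 0.54, 0.72]

```text
clock: 27.15
ee_pos: [0.361, 0.2584, 0.2003]
tcp_rot: [3.141, 0.0, 1.516]
ft_force: [-0.2, -1.0, -0.3]
gripper_width: 0.0752
gripper_force: 0.0
```

Run:
```python
from h import *
np.set_printoptions(precision=4,suppress=True)
w=camera("wrist");save(w,"w8.png");t=camera("top");save(t,"t8.png")
for d in masks_of(w,"stop"): print("m",d["score"],d["position"],d["pixels"].sum())
for k,z in(("twin",0),("jar",0),("loupe",0),("rack",0),("carriage_post",.107),("bottle_mid",.027)):
  for d in tip_of(t,k): print(k,round(d["score"],2),np.round(d["position"]),at_z(t,d["position"],z)[:2])
a=cv2.imread("pics/w2.png");b=cv2.imread("pics/w8.png")
T=cv2.resize(t["pixels"][120:310,150:450,::-1],(560,355))
cv2.imwrite("pics/cmp2.png",np.vstack([np.hstack([a[100:320,140:420],b[100:320,140:420]]),T]))
```

```text
m 0.68 [206.3, 283.1] 2505
twin 0.57 [221. 307.] [ 0.5119 -0.0575]
jar 0.66 [275. 223.] [0.3621 0.1674]
jar 0.29 [178. 291.] [ 0.631  -0.0104]
loupe 0.64 [286. 355.] [ 0.3394 -0.1878]
rack 0.96 [134. 243.] [0.7523 0.1252]
carriage_post 0.65 [171. 227.] [0.6192 0.1541]
carriage_post 0.41 [277. 225.] [0.3605 0.1486]
bottle_mid 0.98 [274. 402.] [ 0.373  -0.3092]
bottle_mid 0.66 [178. 167.] [0.6152 0.3239]
```

View pics/cmp2.png

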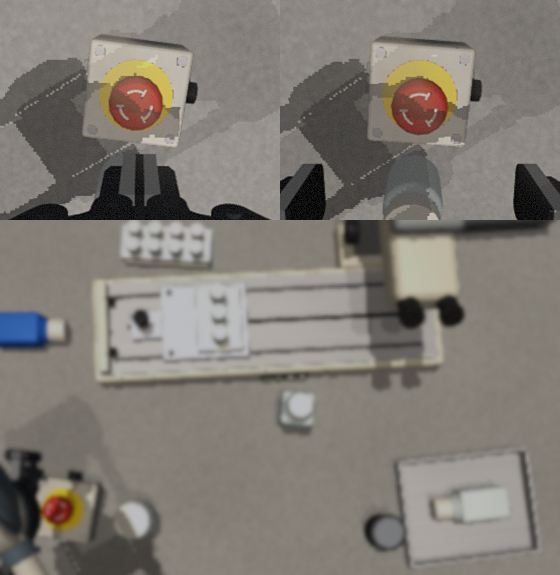

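```bash
python3 - <<'E'
import cv2,numpy as np
for n in("w1","w2","w8"):
    a=cv2.imread(f"pics/{n}.png")[100:270,140:420].astype(int);b,g,r=a[...,0],a[...,1],a[...,2]
    red=((r>g*1.8)&(r>60)&(b<r*.8)&(g<r*.55)).astype(np.uint8);cs,_=cv2.findContours(red,0,2);c=max(cs,key=cv2.contourArea)
    yel=((g>b*1.6)&(r<g*1.5)).astype(np.uint8);ys,xs=np.nonzero(yel)
    print(n,cv2.minEnclosingCircle(c),cv2.contourArea(cv2.convexHull(c)),"yellow",ys.min(),ys.max(),xs.min(),xs.max(),len(ys))
E
python3 -c "
import numpy as np
from bench import sense
print(sense()['ee_pos'])"
```

```text
w1 ((140.7110137939453, 100.10550689697266), 24.386568069458008) 935.0 yellow 59 169 100 188 1669
w2 ((140.5, 100.0), 22.8090877532959) 913.0 yellow 60 167 100 188 1713
w8 ((139.3000030517578, 106.69999694824219), 27.895973205566406) 2210.5 yellow 60 169 35 238 1680
[0.36098757 0.25846131 0.20026747]
```

Run:
```python
import cv2,numpy as np
for n in("w1","w2","w8"):
    a=cv2.imread(f"pics/{n}.png")[130:280,215:345].astype(np.float32)
    rr=a[...,2]/(a.sum(2)+1);gg=a[...,1]/(a.sum(2)+1)
    m=((rr>.45)&(gg<.33)).astype(np.uint8);m=cv2.morphologyEx(m,cv2.MORPH_OPEN,np.ones((3,3)))
    c=max(cv2.findContours(m,0,2)[0],key=cv2.contourArea);h=cv2.convexHull(c)
    y=((rr-a[...,0]/(a.sum(2)+1)>.2)).astype(np.uint8);y=cv2.morphologyEx(y,cv2.MORPH_OPEN,np.ones((3,3)))
    cy=max(cv2.findContours(y,0,2)[0],key=cv2.contourArea)
    print(n,cv2.boundingRect(h),cv2.contourArea(h),cv2.fitEllipse(h),"both",cv2.boundingRect(cy))
```

```text
w1 (33, 48, 56, 55) 2353.0 ((60.69565963745117, 74.80357360839844), (54.17472457885742, 56.13044357299805), 74.82841491699219) both (25, 29, 73, 74)
w2 (34, 48, 54, 52) 2177.5 ((60.49491882324219, 73.20050811767578), (52.819007873535156, 53.74189376831055), 66.12926483154297) both (25, 34, 73, 67)
w8 (36, 50, 57, 54) 2363.0 ((64.2210922241211, 76.55891418457031), (54.38021469116211, 56.220890045166016), 74.0962905883789) both (28, 31, 74, 73)
```

The cap's outline matches the first "up" picture (54.4×56.2 px against 54.2×56.1; it was 52.8×53.7 when latched), so it is fully up.

```bash
python3 -c "
from bench import hand_in
print(hand_in())"
```

```text
the job is handed in; nothing more can be done
None
```

I handed the job in at about 27 s: the stop was latched first, the bottle lies flat in the tray, the carriage is out to where it met a firm stop (24 N), and the mushroom is twisted, released and fully up; I saw no contact with the head, and the bystanders look unmoved.

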